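Put the feed gearbox into third

TASK

Select third speed on the feed gearbox: with the fingertips, push the gear lever along its H-shaped gate to the crossing, across to the right-hand column, and then straight forward, away from you, until it is fully home in the third slot (far right, the end with three dots). Only push the lever, gently; do not grip it, do not let it stray into the fourth slot (near right), and leave everything else on the bench and on the gearbox where it is.

Things in the scene. Friction and masses are not known exactly. Their poses are not given: they have to be found in the camera images.
- gearbox: bench feed gearbox, bolted down: grey housing 240 (x) x 220 (y) mm, top face 100 mm above the bench; motor on the far side, rubber feed roller on the left. Origin under the housing's centre, on the bench. x = forward (away from the robot, within 0.35 rad), y = left, z up. The gear lever's pivot is 33.5 mm straight above the origin. The lever starts anywhere along the left column.
- gate (a point): centre of the gate plate (aluminium, 100 x 100 x 8 mm), on its upper face, 108 mm above the bench. H of 18 mm slots: two columns along the gearbox's x, 22 mm left and right of the centre, joined by a crossing along y through the centre. Drilled dots at the slot ends: one = first, far left; two = second, near left; three = third, far right; four = fourth, near right.
- knob (a point): centre of the lever's black ball knob (radius 20 mm), on a 12 mm round steel stick, 160 mm from the pivot. In the gearbox's frame: x = 160 sin(stick), y = -160 cos(stick) sin(across), z = 33.5 + 160 cos(stick) cos(across) mm. The lever stays where it is left; moving the knob takes about 1.5 to 3 N sideways; over 35 N counts as forcing it.
- across (a joint): sideways lean of the lever, rad: +0.304 in the middle of the right column, 0 upright, -0.304 in the left column; stops at +-0.31. The lever can change column only within about 0.04 rad of stick = 0, and enter a slot only within about 0.04 rad of the column's middle.
- stick (a joint): fore-and-aft lean of the gear lever, rad: +0.33 fully forward (first or third slot, at its end stop), 0 in the crossing, -0.33 fully back (second or fourth slot).
- screw_jar: small closed glass jar, 44 mm across, 42 mm tall, standing on the far left corner of the gearbox's top face; origin under its centre; a bystander
- pencil: flat carpenter's pencil 12 x 170 x 8 mm lying across the near edge of the gearbox's top face; origin under its centre; a bystander
- offcut: wooden offcut 130 x 42 x 20 mm on the bench; origin under its centre; a bystander
- tape: closed tape measure 70 x 35 x 62 mm standing on the bench; origin under its centre; a bystander
- sander: cork sanding block 110 x 60 x 35 mm on the bench; origin under its centre; a bystander
- glue: glue bottle 60 mm across, 170 mm tall, standing on the bench to the right of the gearbox; origin under its centre; a bystander
- wrench: spanner 160 mm long lying on the bench along the right side of the gearbox; origin under its middle; a bystander

How it is judged:
On the way, in this order (a step that is already met when the one before it is completed fails the run):
1. the lever has been brought across, through the crossing, into the right-hand column (value of joint across above 0.25 rad and value of joint stick between -0.12 and 0.12 rad), for 0.05 s.
2. the lever is fully forward in the third slot (value of joint across above 0.24 rad and value of joint stick above 0.29 rad), for 0.2 s.
At the end, for the whole second after the job is handed in: the lever rests in the third slot, within 0.04 rad (about 6 mm at the knob) of its forward stop and in the right-hand column (across above 0.24 rad), not moving (all of step 2 and velocity of joint across between -0.05 and 0.05 rad/s and velocity of joint stick between -0.05 and 0.05 rad/s); the robot touches nothing.
It fails at once if the lever strayed into the fourth slot (more than 0.15 rad back in the right-hand column) (value of joint across above 0.15 rad and value of joint stick below -0.15 rad).
It fails at once if the lever was gripped or forced (more than 35 N between the fingers and the lever) (contact force between the fingers and stick above 35 N).
It fails at once if a bystander was moved by more than 20 mm (distance of any of screw_jar, pencil, offcut, tape, sander, glue, wrench from where it was at the start of the episode above 0.02 m).
It also fails if it takes over 51 s, if anything falls off the work surface, if the arm or the gripper's body presses on something with over 40 N, if the wrist force passes 120 N, or if a joint passes its speed limit or range.

ROBOT

A 6-joint arm with a two-finger parallel gripper is mounted at the origin on the work surface. World frame = base frame: x ahead of the robot, y to its left, z up, the work surface at z = 0. Lengths are in m, angles in rad, forces in N, time in s.
With the tool pointing down it reaches from about 0.35 to 0.85 m from the base axis. Payload 8.1 kg.
Tool frame: the origin (TCP) lies at the centre of the arm's flange, where the gripper is bolted on; the fingertips stand 186 mm ahead of it and the grasp point (between the pads) lies 167 mm ahead of it (robot.nose_length is the distance from the TCP to the fingertips, in m); z points along the fingers, x is the direction in which the jaws open and shut, and the axes are right-handed (so a half turn about z gives the same grasp; the last joint's range is limited). The gripper opens to 93 mm and grips with 3 to 60 N. Pads are 15 mm wide; open, the fingers measure 128 mm over their backs; the gripper's body (75 mm by 188 mm) begins 65 mm behind the grasp point.
Start: joints at [-1.186, 0.13, 1.488, -0, 1.523, -0.085], TCP at [0.272, -0.535, 0.405] pointing down, gripper open.
Joint ranges: [-2.96, 2.96], [-0.89, 2.26], [0.02, 2.5], [-1.34, 4.48], [0, 2.73], [-2.66, 2.66]. Speed limits (rad/s): [2.39, 2.39, 2.79, 3.14, 3.14, 3.14].

INTERFACE

Orientations are given as a rotation vector (axis times angle).
In Python, from plant import robot gives the robot as it stands.
- The arm moves only by the tool arm_command, never from a script. Its argument "motion" is a list of rows, each an object with "slide": the shift along the tool's x, y, z each as a share of 0.4 m, from -1 to 1, a list of three; "turn": the turn, a rotation vector about the tool's x, y, z each as a share of 0.5 rad, from -1 to 1, a list of three. A call has exactly 5 rows; each row shifts and turns the commanded pose from where the row before left it, along the tool's axes as they then stand; what a row does not reach is not made up. A row lasts 1/12 s, in which the tool goes at most 41.7 mm and 7.16 degrees, less where a joint would pass 70% of its speed; a pose out of reach is approached as far as the arm can. A call with a number of a shift or a turn outside -1 to 1 is refused whole. A call with a gripper value outside its range is refused whole. "gripper" is the opening in per cent of the stroke, from 0 (shut) to 100 (fully open), set as the call begins (left out, the last holds). The fingers move at their own pace and stop on an object; "grip_force" is the grip in N (left out, the last holds). Time passes only in rows, so rows that do not move let the fingers close, or fill a call up. It gives the time, the measured TCP pose, the force and the opening at its end, in the units of the state.
- robot.read_state(): the state, without advancing time (a new reading comes with each control period).
- robot.read_camera(name): name is "side" or "top"; returns a dict with "pixels" (400x640x3 uint8, blue, green, red), "intrinsics" (3x3 intrinsics, pixels), "D" ([k1, k2, p1, p2, k3] as OpenCV has them; the pictures are not rectified), "T" (4x4, takes a point from camera to world coordinates). Camera axes: x right, y down, z forward; pixel columns grow to the right and rows downward; lengths in m; the calibration is good to about 2 mm. A picture is of the moment at which its call begins. There is no depth.
- robot.close_job(): hands the job in, once; it reports no verdict.
The state is a dict: "t": time; "q": joint angles; "dq": joint speeds; "joint_torque": joint torques, N m; "tool_pos": TCP position; "orientation": TCP orientation; "force": force on the tool from outside, world axes, zero at the start; "wrist_torque": the same for the moment, N m; "opening": finger opening in m.
Only numpy, scipy, OpenCV 4.12 (cv2) and the standard library are available. Lean on these libraries where they do the work, as an engineer would, in place of code of your own. Each camera call takes 0.05 s, during which the arm holds its last target.

## Working session

There is one attempt and no reset: what is moved stays moved. The work goes in short steps, Python scripts to look and compute and a tool call to move; the robot and the scene stay as the last step left them, time stands still between calls to the robot, and variables do not carry over. Pictures are saved under pics/ and viewed, and the job is handed in when it is done.

Besides the shell and the picture viewer there is one more tool, called after ">>>" by a JSON object that holds its "op" and its "data". arm_command: Moves the arm, as the interface text tells. Shift numbers are shares of 0.4 m and turn numbers shares of 0.5 rad, none past 1 either way. Its arguments: {"type":"object","properties":{"motion":{"type":"array","items":{"type":"object","properties":{"slide":{"type":"array","items":{"type":"number"}},"turn":{"type":"array","items":{"type":"number"}}}}},"gripper":{"type":"number"},"grip_force":{"type":"number"}},"required":["motion"]}

```bash
ls; mkdir -p pics
python3 - <<'E'
from plant import robot
import cv2,numpy as np
s=robot.read_state();print(s)
for n in("side","top"):
    c=robot.read_camera(n);cv2.imwrite(f"pics/{n}0.png",c["pixels"]);print(n,c["intrinsics"],c["D"],c["T"])
E
```

```text
pics
{'t': 0.0, 'q': array([-1.18639198e+00,  1.31183105e-01,  1.48923308e+00, -1.46617513e-05,
        1.52301920e+00, -8.53807385e-02]), 'dq': array([ 1.17449598e-03,  4.23549999e-05, -4.66516290e-04,  1.01796123e-03,
        7.24876183e-04,  1.38692760e-04]), 'joint_torque': array([-1.54310095e-03, -5.59829056e+01, -4.91760671e+01,  7.69675942e-02,
        3.52845923e-02, -1.24258358e-04]), 'tool_pos': array([ 0.27156206, -0.53478146,  0.40369941]), 'orientation': array([-2.67653135e+00,  1.64285661e+00,  2.34165603e-03]), 'force': array([-0.83175162, -0.58959741, -0.44844448]), 'wrist_torque': array([0.01967743, 0.02448074, 0.01307261]), 'opening': 0.0925152406087034}
side [[427.85857256   0.         319.04790528]
 [  0.         427.85857256 203.03278622]
 [  0.           0.           1.        ]] [-0.08516295  0.          0.          0.          0.        ] [[-0.98715316 -0.08788459  0.13343514  0.4372934 ]
 [-0.15904635  0.62026405 -0.76809945  0.77997625]
 [-0.01526092 -0.77945417 -0.62627334  0.7413245 ]
 [ 0.          0.          0.          1.        ]]
top [[463.62299125   0.         317.14493961]
 [  0.         463.62299125 197.25231044]
 [  0.           0.           1.        ]] [-0.04994597  0.          0.          0.          0.        ] [[ 0.01601508 -0.98808162  0.1530955   0.3742321 ]
 [-0.99977824 -0.01791883 -0.01106324  0.04812935]
 [ 0.01367467 -0.15288437 -0.98814947  1.31099815]
 [ 0.          0.          0.          1.        ]]
```

View pics/side0.png

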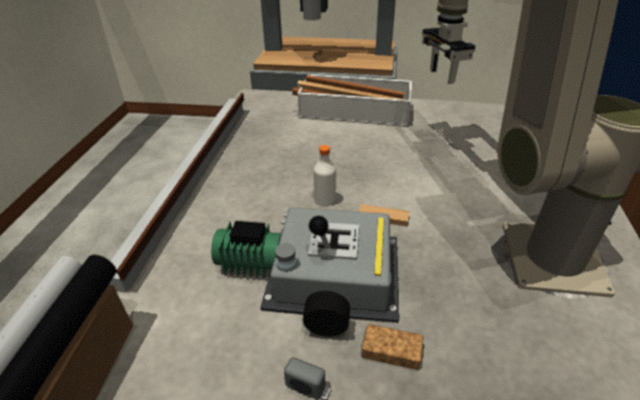

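View pics/top0.png

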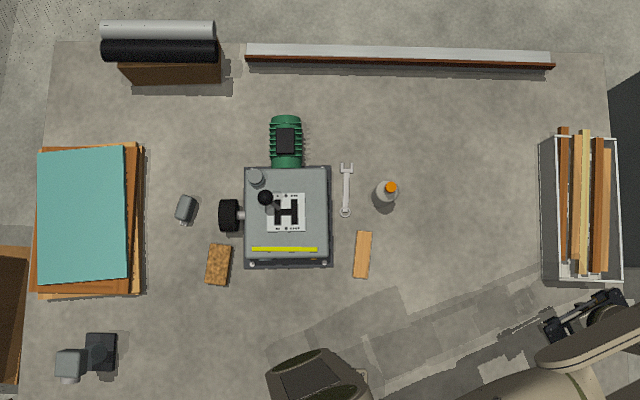

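Run:
```python
import cv2,numpy as np
a=cv2.imread("pics/top0.png")[155:275,210:340];cv2.imwrite("pics/tc.png",cv2.resize(a,None,fx=5,fy=5,interpolation=cv2.INTER_CUBIC)[:600])
a=cv2.imread("pics/side0.png")[190:320,250:410];cv2.imwrite("pics/sc.png",cv2.resize(a,None,fx=4.6,fy=4.6,interpolation=cv2.INTER_CUBIC))
```

```text
(no output)
```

View pics/tc.png

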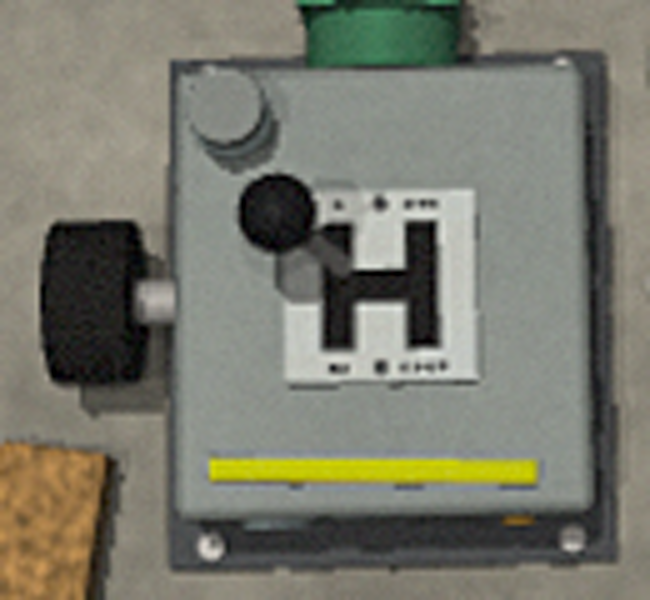

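View pics/sc.png

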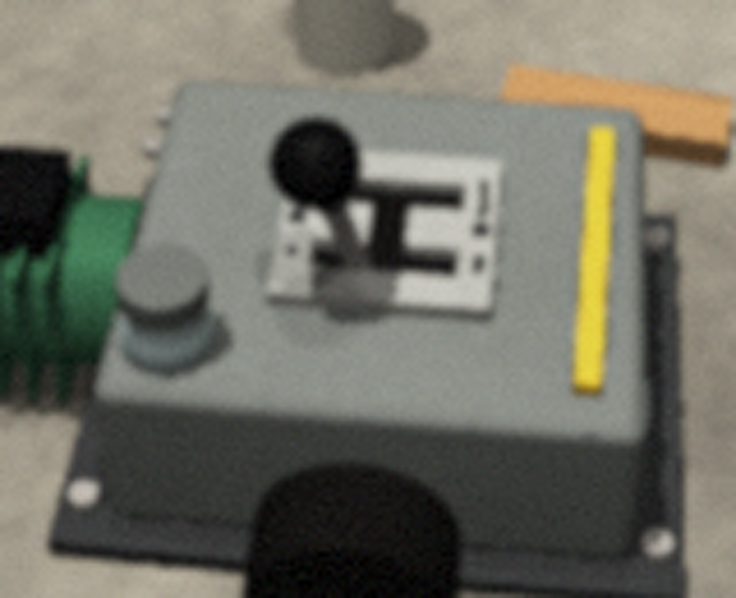

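```bash
cat > h.py <<'E'
import cv2,numpy as np
from plant import robot
cams={}
def ray(c,uv):
    p=cv2.undistortPoints(np.array([[uv]],float),c["intrinsics"],np.array(c["D"]))[0,0]
    T=np.array(c["T"]);return T[:3,3],T[:3,:3]@np.array([p[0],p[1],1])
def onz(c,uv,z):
    o,d=ray(c,uv);return o+d*(z-o[2])/d[2]
def tri(c1,u1,c2,u2):
    A=[];b=[]
    for c,u in((c1,u1),(c2,u2)):
        o,d=ray(c,u);d=d/np.linalg.norm(d);P=np.eye(3)-np.outer(d,d);A.append(P);b.append(P@o)
    x=np.linalg.lstsq(np.vstack(A),np.hstack(b),rcond=None)[0]
    return x
def proj(c,P):
    T=np.linalg.inv(np.array(c["T"]));r=cv2.Rodrigues(T[:3,:3])[0]
    return cv2.projectPoints(np.atleast_2d(P).astype(float),r,T[:3,3],c["intrinsics"],np.array(c["D"]))[0][:,0]
E
python3 - <<'E'
from h import *
t=robot.read_camera("top");s=robot.read_camera("side")
T=lambda x,y:((x+.5)/5-.5+210,(y+.5)/5-.5+155)
S=lambda x,y:((x+.5)/4.6-.5+250,(y+.5)/4.6-.5+190)
for n,p in dict(pBL=(286,382),pBR=(478,382),pTR=(476,188),UL=(338,223),LL=(338,348),UR=(422,223),LR=(425,348),cen=(381,285)).items():
    print(n,onz(t,T(*p),.108).round(4))
print("hous",[onz(t,T(*p),.1).round(4) for p in((180,515),(592,513),(580,68))])
print("sidegate",[onz(s,S(*p),.108).round(4) for p in((267,297),(492,312),(500,158))])
k=tri(t,T(277,213),s,S(316,162));print("knob",k,proj(t,k),T(277,213),proj(s,k),S(316,162))
E
```

```text
pBL [0.4696 0.1639 0.108 ]
pBR [0.4714 0.0643 0.108 ]
pTR [0.5735 0.0673 0.108 ]
UL [0.5535 0.1393 0.108 ]
LL [0.4878 0.1374 0.108 ]
UR [0.5543 0.0953 0.108 ]
LR [0.4886 0.0922 0.108 ]
cen [0.5212 0.1159 0.108 ]
hous [array([0.4003, 0.2174, 0.1   ]), array([0.405 , 0.0039, 0.1   ]), array([0.6408, 0.0133, 0.1   ])]
sidegate [array([0.5687, 0.1727, 0.108 ]), array([0.4682, 0.1675, 0.108 ]), array([0.4739, 0.0644, 0.108 ])]
knob [0.54667496 0.16368131 0.18384771] [[264.99995766 197.19759601]] (265.0, 197.2) [[318.30731546 224.82664791]] (318.304347826087, 224.82608695652175)
```

>>> {"op": "arm_command", "data": {"motion": [{"slide":[0,0,-0.01],"turn":[0,0,0.174]},{"slide":[0,0,-0.01],"turn":[0,0,0.174]},{"slide":[0,0,-0.01],"turn":[0,0,0.174]},{"slide":[0,0,-0.01],"turn":[0,0,0.174]},{"slide":[0,0,-0.01],"turn":[0,0,0.174]}], "gripper": 0}}

```text
t: 0.62
tool_pos: [0.2716, -0.5349, 0.4246]
orientation: [-2.255, 2.187, 0.001]
force: [0.2, 0.7, -1.3]
opening: 0.0645
```

```bash
cat >> h.py <<'E'
from scipy.spatial.transform import Rotation as Ro
C=np.array([.521,.117]);PSI=.035
G=np.array([[np.cos(PSI),-np.sin(PSI)],[np.sin(PSI),np.cos(PSI)]])
def st(goal=None,z=None):
    s=robot.read_state();R=Ro.from_rotvec(s["orientation"]).as_matrix();p=s["tool_pos"]
    print("t",s["t"],"tcp",p.round(4),"gear",(G.T@(p[:2]-C)).round(4),"tipz",(p+.186*R[:,2])[2].round(4),"F",s["force"].round(1),"op",round(s["opening"],3))
    Rg=np.column_stack([[*(G@[0,-1]),0],[*(G@[-1,0]),0],[0,0,-1]])
    print("turn err/.5",(Ro.from_matrix(R.T@Rg).as_rotvec()/.5).round(3))
    if goal is not None:
        w=np.array([*(C+G@np.array(goal)),z+.186]);print("slide",(R.T@(w-p)/.4).round(3))
E
python3 -c "
from h import *
st((.072,.046),.23)"
```

```text
t 0.6167 tcp [ 0.2716 -0.5349  0.4246] gear [-0.272  -0.6428] tipz 0.2386 F [ 0.2  0.7 -1.3] op 0.065
turn err/.5 [ 0.     0.001 -0.009]
slide [-1.726 -0.852  0.022]
```

>>> {"op": "arm_command", "data": {"motion": [{"slide":[-0.08,-0.04,0.0],"turn":[0,0,0]},{"slide":[-0.085,-0.042,0.0],"turn":[0,0,0]},{"slide":[-0.085,-0.042,0.0],"turn":[0,0,0]},{"slide":[-0.085,-0.042,0.0],"turn":[0,0,0]},{"slide":[-0.085,-0.042,0.0],"turn":[0,0,0]}]}}

```text
t: 1.03
tool_pos: [0.3492, -0.3626, 0.4245]
orientation: [-2.259, 2.183, 0.0]
force: [0.2, 1.3, 1.0]
opening: 0.0311
```

>>> {"op": "arm_command", "data": {"motion": [{"slide":[-0.085,-0.042,0.0],"turn":[0,0,0]},{"slide":[-0.085,-0.042,0.0],"turn":[0,0,0]},{"slide":[-0.085,-0.042,0.0],"turn":[0,0,0]},{"slide":[-0.085,-0.042,0.0],"turn":[0,0,0]},{"slide":[-0.085,-0.042,0.0],"turn":[0,0,0]}]}}

```text
t: 1.45
tool_pos: [0.4272, -0.1896, 0.4248]
orientation: [-2.259, 2.183, -0.0]
force: [0.8, 0.3, 0.4]
opening: 0.0012
```

```bash
python3 -c "
from h import *
st((.072,.046),.23)"
```

```text
t 1.45 tcp [ 0.4272 -0.1896  0.4248] gear [-0.1044 -0.3031] tipz 0.2388 F [0.8 0.3 0.4] op 0.001
turn err/.5 [-0.001 -0.    -0.001]
slide [-0.873 -0.441  0.022]
```

>>> {"op": "arm_command", "data": {"motion": [{"slide":[-0.085,-0.044,0.0],"turn":[0,0,0]},{"slide":[-0.085,-0.044,0.0],"turn":[0,0,0]},{"slide":[-0.085,-0.044,0.0],"turn":[0,0,0]},{"slide":[-0.085,-0.044,0.0],"turn":[0,0,0]},{"slide":[-0.085,-0.044,0.0],"turn":[0,0,0]}]}}

```text
t: 1.87
tool_pos: [0.5094, -0.0164, 0.4247]
orientation: [-2.26, 2.182, -0.0]
force: [-0.2, -0.7, -0.5]
opening: 0.0004
```

>>> {"op": "arm_command", "data": {"motion": [{"slide":[-0.085,-0.044,0.0],"turn":[0,0,0]},{"slide":[-0.085,-0.044,0.0],"turn":[0,0,0]},{"slide":[-0.085,-0.044,0.0],"turn":[0,0,0]},{"slide":[-0.085,-0.044,0.0],"turn":[0,0,0]},{"slide":[-0.08,-0.044,0.0],"turn":[0,0,0]}]}}

```text
t: 2.28
tool_pos: [0.5915, 0.1548, 0.4245]
orientation: [2.26, -2.182, -0.0]
force: [0.3, -0.4, -0.4]
opening: 0.0005
```

```bash
python3 -c "
from h import *
st((.072,.046),.165)
s=robot.read_camera('side')
cv2.imwrite('pics/s1.png',cv2.resize(s['pixels'][100:300,200:460],None,fx=3,fy=3))"
```

```text
t 2.2833 tcp [0.5915 0.1548 0.4245] gear [0.0717 0.0353] tipz 0.2385 F [ 0.3 -0.4 -0.4] op 0.001
turn err/.5 [0.001 0.    0.001]
slide [-0.027 -0.001  0.184]
```

View pics/s1.png

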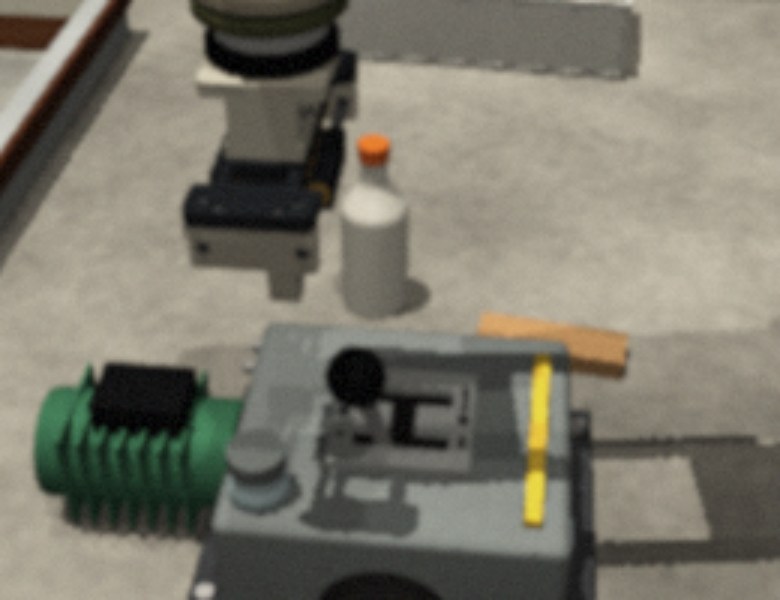

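```bash
python3 -c "
from h import *
s=robot.read_camera('side')
def g(x,y,z): return [*(C+G@np.array([x,y])),z]
tz=.2385
P=[g(.0717,.0353,tz),g(.0717+.0375,.0353+.094,tz+.084),g(.0717-.0375,.0353+.094,tz+.084),g(.0717,.0353+.017,tz)]
print((proj(s,P)-[200,100])*3)
"
```

```text
[[286.28697436 294.31189593]
 [181.44255518 274.41830419]
 [318.23492084 283.23244455]
 [281.74797751 311.00321664]]
```

>>> {"op": "arm_command", "data": {"motion": [{"slide":[-0.014,0,0.03],"turn":[0,0,0]},{"slide":[-0.013,0,0.04],"turn":[0,0,0]},{"slide":[0,0,0.04],"turn":[0,0,0]},{"slide":[0,0,0.04],"turn":[0,0,0]},{"slide":[0,0,0.025],"turn":[0,0,0]}]}}

```text
t: 2.8
tool_pos: [0.5898, 0.1624, 0.3519]
orientation: [2.257, -2.182, -0.002]
force: [-0.8, -0.0, -0.6]
opening: 0.0002
```

>>> {"op": "arm_command", "data": {"motion": [{"slide":[0,0.01,0],"turn":[0,0,0]},{"slide":[0,0.01,0],"turn":[0,0,0]},{"slide":[0,0.008,0],"turn":[0,0,0]},{"slide":[0,0.006,0],"turn":[0,0,0]},{"slide":[0,0,0],"turn":[0,0,0]}]}}

```text
t: 3.22
tool_pos: [0.577, 0.1628, 0.3562]
orientation: [-2.258, 2.181, -0.002]
force: [-1.1, -0.6, -0.8]
opening: 0.0005
```

```bash
python3 -c "
from h import *
st((.0285,.046),.168)
s=robot.read_camera('side')
cv2.imwrite('pics/s2.png',cv2.resize(s['pixels'][150:300,230:430],None,fx=4,fy=4))
s=robot.read_camera('top')
cv2.imwrite('pics/t2.png',cv2.resize(s['pixels'][155:275,210:370],None,fx=5,fy=5))"
```

```text
t 3.2167 tcp [0.577  0.1628 0.3562] gear [0.0576 0.0438] tipz 0.1702 F [-1.1 -0.6 -0.8] op 0.0
turn err/.5 [-0.004  0.001 -0.001]
slide [-0.005  0.073  0.005]
```

View pics/s2.png

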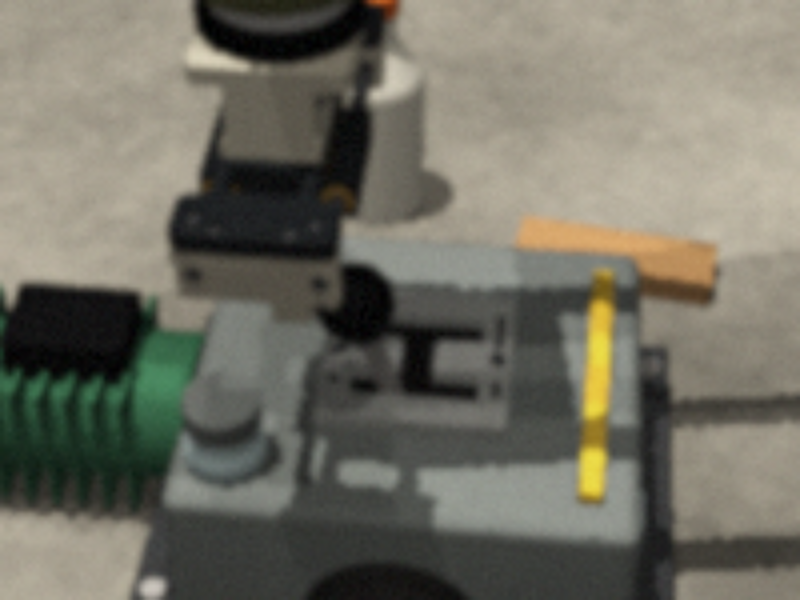

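View pics/t2.png

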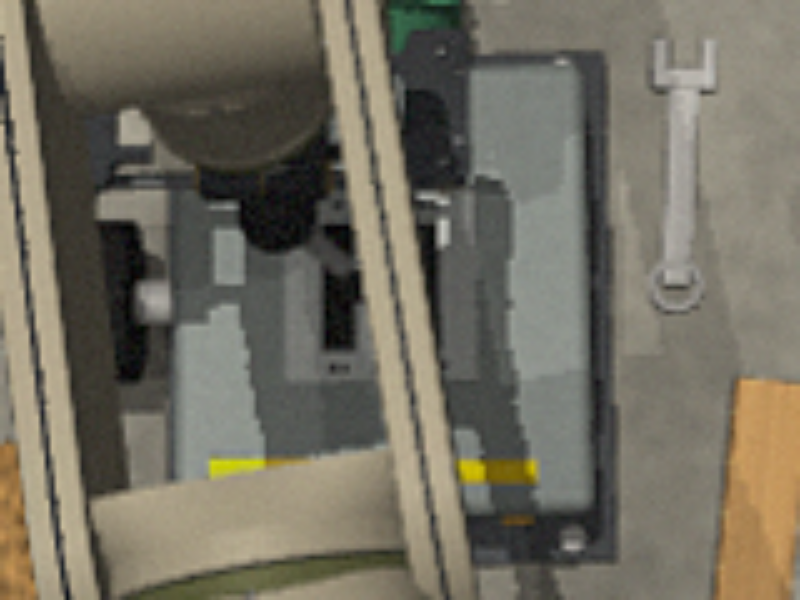

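>>> {"op": "arm_command", "data": {"motion": [{"slide":[0,0.007,0.001],"turn":[0,0,0]},{"slide":[0,0.008,0.001],"turn":[0,0,0]},{"slide":[0,0.008,0.001],"turn":[0,0,0]},{"slide":[0,0.008,0.001],"turn":[0,0,0]},{"slide":[0,0.008,0.001],"turn":[0,0,0]}]}}

```text
t: 3.73
tool_pos: [0.5613, 0.1623, 0.3529]
orientation: [-2.259, 2.182, -0.0]
force: [1.5, 0.2, 1.4]
opening: 0.0004
```

```bash
python3 -c "
from h import *
st((.0285,.046),.168)"
```

```text
t 3.7333 tcp [0.5613 0.1623 0.3529] gear [0.0419 0.0439] tipz 0.1669 F [1.5 0.2 1.4] op 0.0
turn err/.5 [-0.001  0.    -0.   ]
slide [-0.005  0.033 -0.003]
```

>>> {"op": "arm_command", "data": {"motion": [{"slide":[0,0.007,0],"turn":[0,0,0]},{"slide":[0,0.007,0],"turn":[0,0,0]},{"slide":[0,0.007,0],"turn":[0,0,0]},{"slide":[0,0.005,0],"turn":[0,0,0]},{"slide":[0,0.004,0],"turn":[0,0,0]}]}}

```text
t: 4.15
tool_pos: [0.5493, 0.1619, 0.3527]
orientation: [2.26, -2.182, -0.0]
force: [0.8, 0.1, 0.7]
opening: 0.0001
```

```bash
python3 -c "
from h import *
st((.0285,.046),.168)
s=robot.read_camera('side')
cv2.imwrite('pics/s3.png',cv2.resize(s['pixels'][150:300,230:430],None,fx=4,fy=4))
s=robot.read_camera('top')
cv2.imwrite('pics/t3.png',cv2.resize(s['pixels'][155:275,210:370],None,fx=5,fy=5))"
```

```text
t 4.15 tcp [0.5493 0.1619 0.3527] gear [0.0298 0.0439] tipz 0.1667 F [0.8 0.1 0.7] op 0.0
turn err/.5 [ 0. -0. -0.]
slide [-0.005  0.003 -0.003]
```

View pics/s3.png

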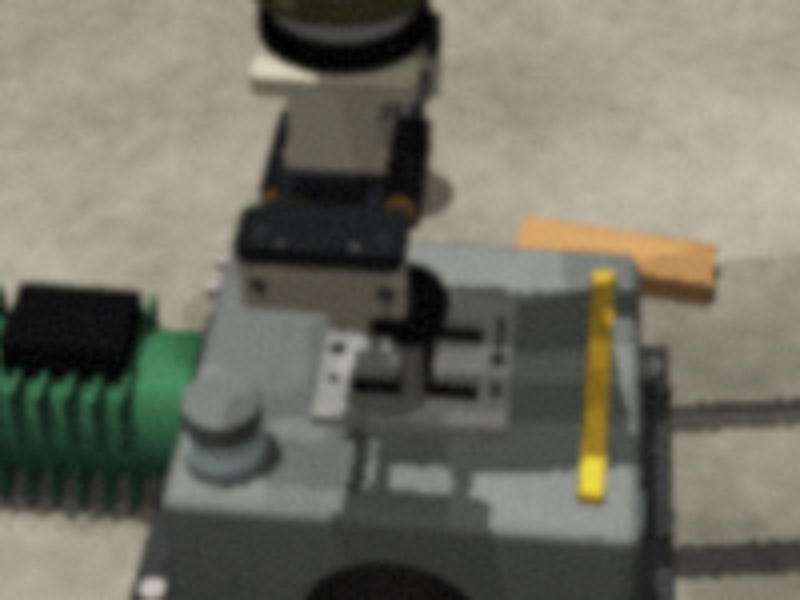

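View pics/t3.png

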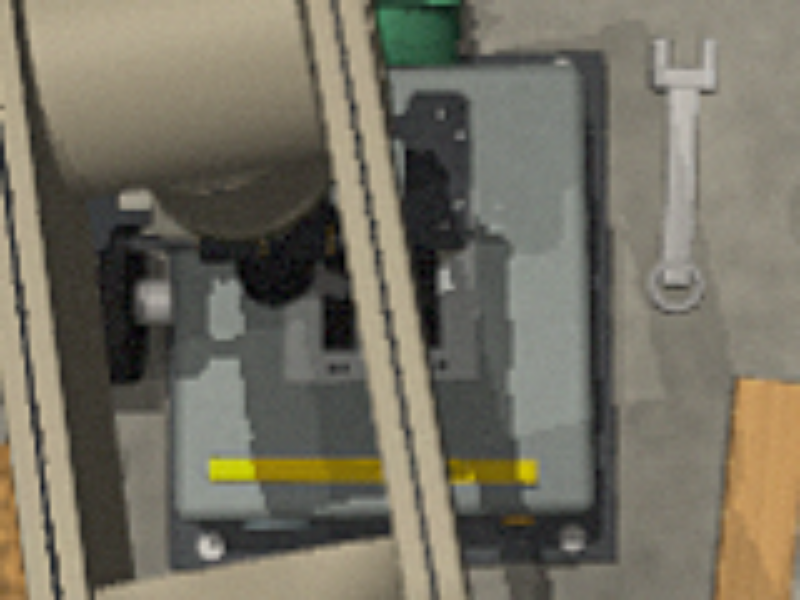

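```bash
cat >> h.py <<'E'
def knob(stk,ac):
    x=.16*np.sin(stk);y=-.16*np.cos(stk)*np.sin(ac);z=.0335+.16*np.cos(stk)*np.cos(ac)
    return np.array([*(C+G@[x,y]),z])
E
python3 -c "
from h import *
t=robot.read_camera('top');s=robot.read_camera('side')
for a in(.171,.06,.03,0,-.03,-.06):
    k=knob(a,-.304);print(a,(proj(t,k)-[210,155])*5,(proj(s,k)-[230,150])*4, 'r',463*.02/(1.31-.19)*5)
cv2.imwrite('pics/a.png',cv2.resize(s['pixels'][205:245,310:360],None,fx=12,fy=12,interpolation=cv2.INTER_CUBIC))
cv2.imwrite('pics/b.png',cv2.resize(t['pixels'][195:235,250:300],None,fx=12,fy=12,interpolation=cv2.INTER_CUBIC))
"
```

```text
0.171 [[272.04916782 211.1415445 ]] [[352.98909455 301.13306904]] r 41.33928571428571
0.06 [[270.46556133 246.1392045 ]] [[388.71727882 301.56571486]] r 41.33928571428571
0.03 [[270.30818418 255.79085692]] [[398.50709332 302.04249773]] r 41.33928571428571
0 [[270.26713774 265.50196677]] [[408.32906654 302.67223042]] r 41.33928571428571
-0.03 [[270.34272425 275.26037084]] [[418.16999824 303.4543592 ]] r 41.33928571428571
-0.06 [[270.53505501 285.05378598]] [[428.01661212 304.38805508]] r 41.33928571428571
```

View pics/a.png

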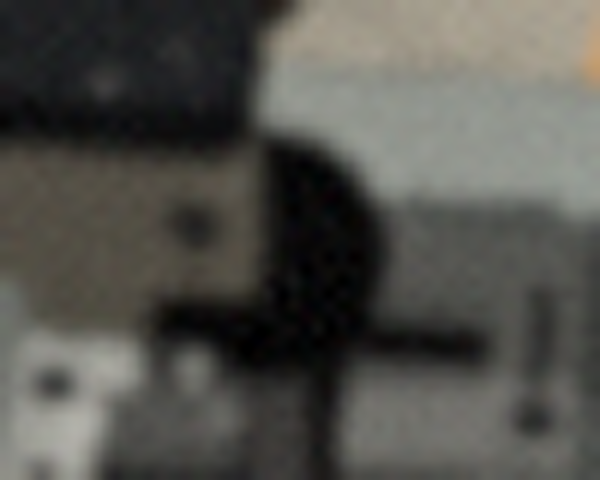

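View pics/b.png

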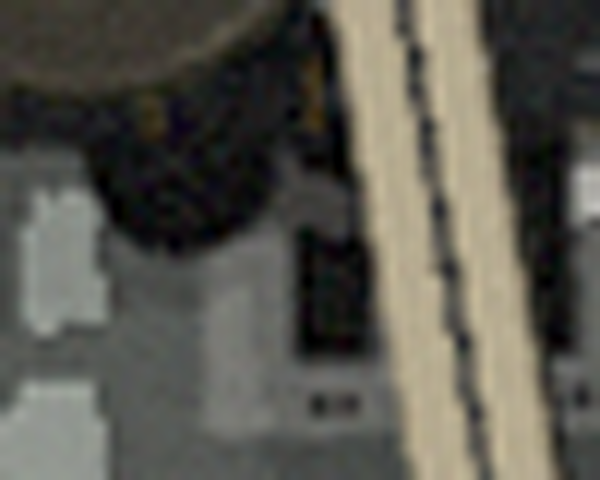

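>>> {"op": "arm_command", "data": {"motion": [{"slide":[0,-0.02,0],"turn":[0,0,0]},{"slide":[0,-0.02,0],"turn":[0,0,0]},{"slide":[-0.05,0,0],"turn":[0,0,0]},{"slide":[-0.05,0,0],"turn":[0,0,0]},{"slide":[-0.05,0,0],"turn":[0,0,0]}]}}

```text
t: 4.77
tool_pos: [0.5643, 0.2228, 0.3523]
orientation: [2.258, -2.183, -0.001]
force: [0.5, 0.1, -0.4]
opening: 0.0004
```

>>> {"op": "arm_command", "data": {"motion": [{"slide":[0,0.04,0],"turn":[0,0,0]},{"slide":[0,0.04,0],"turn":[0,0,0]},{"slide":[0,0.035,0],"turn":[0,0,0]},{"slide":[0,0,0],"turn":[0,0,0]},{"slide":[0,0,0],"turn":[0,0,0]}]}}

```text
t: 5.18
tool_pos: [0.5178, 0.2209, 0.3527]
orientation: [2.26, -2.182, 0.0]
force: [0.0, 0.1, -0.2]
opening: 0.0001
```

```bash
python3 -c "
from h import *
st((0,.1),.168)
s=robot.read_camera('side')
cv2.imwrite('pics/s4.png',cv2.resize(s['pixels'][150:300,230:430],None,fx=4,fy=4))
s=robot.read_camera('top')
cv2.imwrite('pics/t4.png',cv2.resize(s['pixels'][155:275,210:370],None,fx=5,fy=5))"
```

```text
t 5.1833 tcp [0.5178 0.2209 0.3527] gear [0.0005 0.104 ] tipz 0.1667 F [ 0.   0.1 -0.2] op 0.0
turn err/.5 [-0. -0.  0.]
slide [ 0.01   0.001 -0.003]
```

View pics/s4.png

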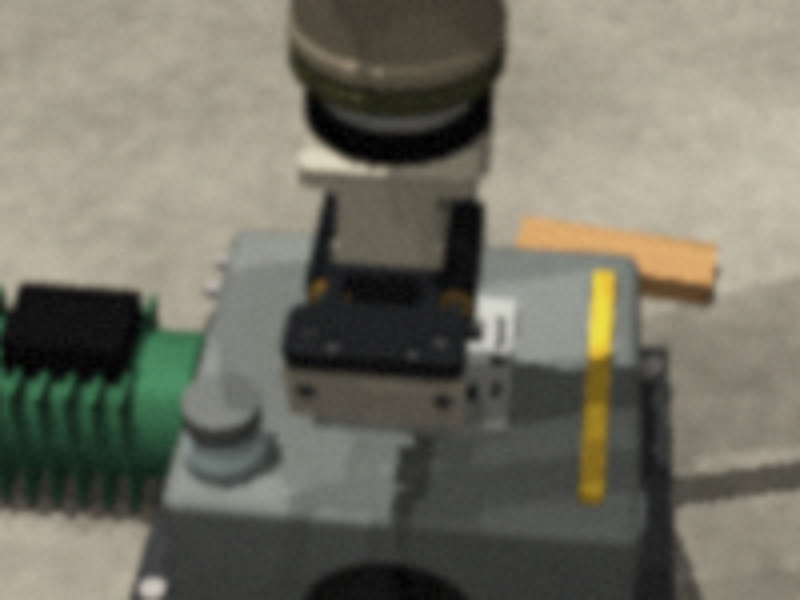

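View pics/t4.png

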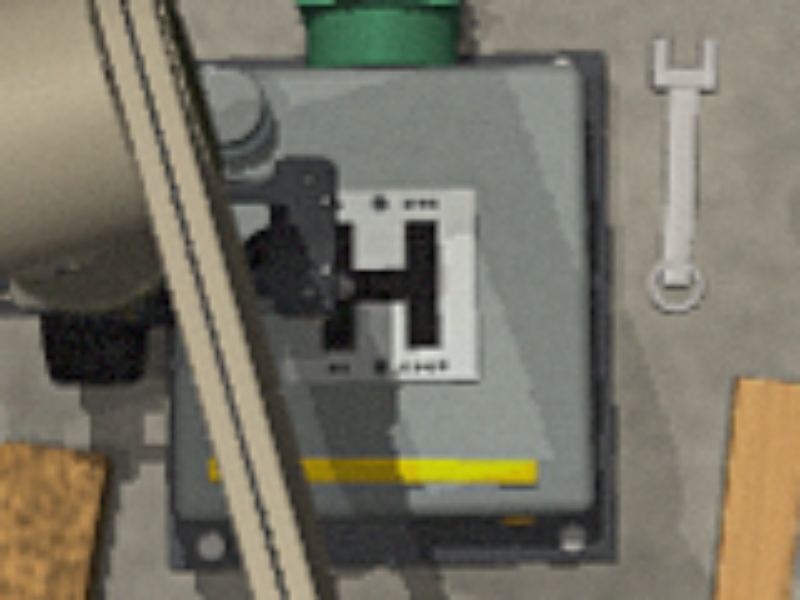

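>>> {"op": "arm_command", "data": {"motion": [{"slide":[0.012,0,0],"turn":[0,0,0]},{"slide":[0.012,0,0],"turn":[0,0,0]},{"slide":[0.012,0,0],"turn":[0,0,0]},{"slide":[0.012,0,0],"turn":[0,0,0]},{"slide":[0.012,0,0],"turn":[0,0,0]}]}}

```text
t: 5.7
tool_pos: [0.5186, 0.1963, 0.3529]
orientation: [-2.259, 2.182, 0.0]
force: [1.0, 2.7, 3.5]
opening: 0.0006
```

>>> {"op": "arm_command", "data": {"motion": [{"slide":[0.012,0,0],"turn":[0,0,0]},{"slide":[0.012,0,0],"turn":[0,0,0]},{"slide":[0.012,0,0],"turn":[0,0,0]},{"slide":[0.012,0,0],"turn":[0,0,0]},{"slide":[0.012,0,0],"turn":[0,0,0]}]}}

```text
t: 6.12
tool_pos: [0.5192, 0.1724, 0.3528]
orientation: [-2.26, 2.182, -0.0]
force: [-0.1, 2.4, 1.6]
opening: 0.0006
```

```bash
python3 -c "
from h import *
st((0,-.016),.168)
s=robot.read_camera('side')
cv2.imwrite('pics/s5.png',cv2.resize(s['pixels'][150:300,230:430],None,fx=4,fy=4))
s=robot.read_camera('top')
cv2.imwrite('pics/t5.png',cv2.resize(s['pixels'][155:275,210:370],None,fx=5,fy=5))"
```

```text
t 6.1167 tcp [0.5192 0.1724 0.3528] gear [0.0001 0.0554] tipz 0.1668 F [-0.1  2.4  1.6] op 0.001
turn err/.5 [-0.  0. -0.]
slide [ 0.179  0.    -0.003]
```

View pics/s5.png

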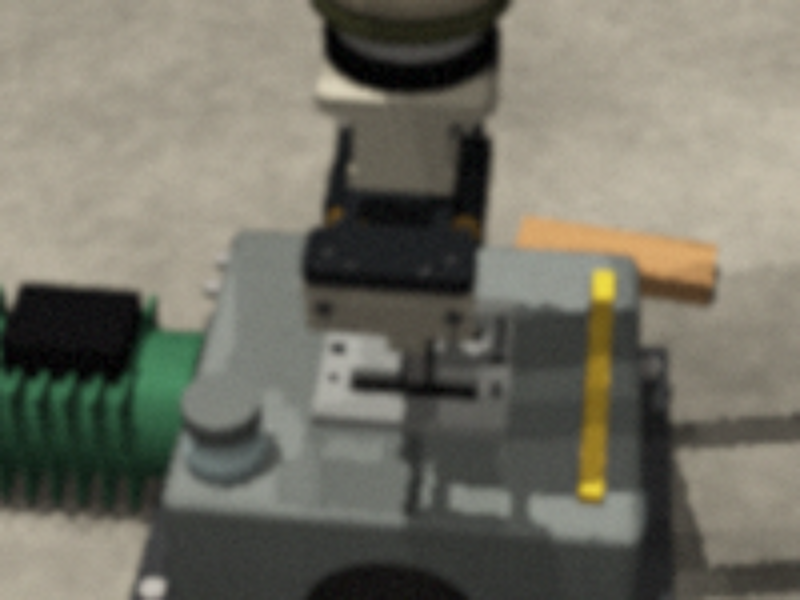

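View pics/t5.png

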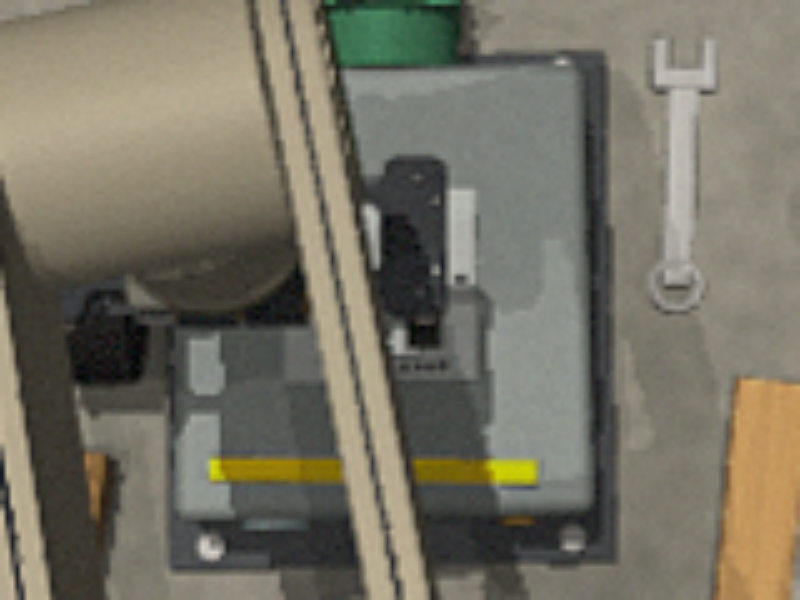

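>>> {"op": "arm_command", "data": {"motion": [{"slide":[0.015,0,0],"turn":[0,0,0]},{"slide":[0.015,0,0],"turn":[0,0,0]},{"slide":[0.015,0,0],"turn":[0,0,0]},{"slide":[0.015,0,0],"turn":[0,0,0]},{"slide":[0.015,0,0],"turn":[0,0,0]}]}}

```text
t: 6.63
tool_pos: [0.5202, 0.1421, 0.3527]
orientation: [2.259, -2.182, 0.0]
force: [0.4, 2.1, 1.5]
opening: 0.0003
```

>>> {"op": "arm_command", "data": {"motion": [{"slide":[0.015,0,0],"turn":[0,0,0]},{"slide":[0.014,0,0],"turn":[0,0,0]},{"slide":[0.013,0,0],"turn":[0,0,0]},{"slide":[0.01,0,0],"turn":[0,0,0]},{"slide":[0.008,0,0],"turn":[0,0,0]}]}}

```text
t: 7.05
tool_pos: [0.521, 0.1183, 0.3524]
orientation: [2.259, -2.182, -0.001]
force: [0.1, 1.7, -1.0]
opening: 0.0008
```

```bash
python3 -c "
from h import *
st((0,-.016),.168)
s=robot.read_camera('side')
cv2.imwrite('pics/s6.png',cv2.resize(s['pixels'][150:300,230:430],None,fx=4,fy=4))
t=robot.read_camera('top')
cv2.imwrite('pics/t6.png',cv2.resize(t['pixels'][155:275,210:370],None,fx=5,fy=5))
for a in(.2,.25,.304):
    k=knob(0,a);print(a,(proj(t,k)-[210,155])*5,(proj(s,k)-[230,150])*4)"
```

```text
t 7.05 tcp [0.521  0.1183 0.3524] gear [-0.      0.0013] tipz 0.1664 F [ 0.1  1.7 -1. ] op 0.001
turn err/.5 [ 0.001 -0.    -0.001]
slide [ 0.043 -0.    -0.004]
0.2 [[433.02697811 261.64045318]] [[423.82175935 195.04128336]]
0.25 [[449.11441764 261.85033442]] [[425.18480583 188.56592313]]
0.304 [[466.21568239 262.19652316]] [[426.60439201 182.46649782]]
```

View pics/s6.png

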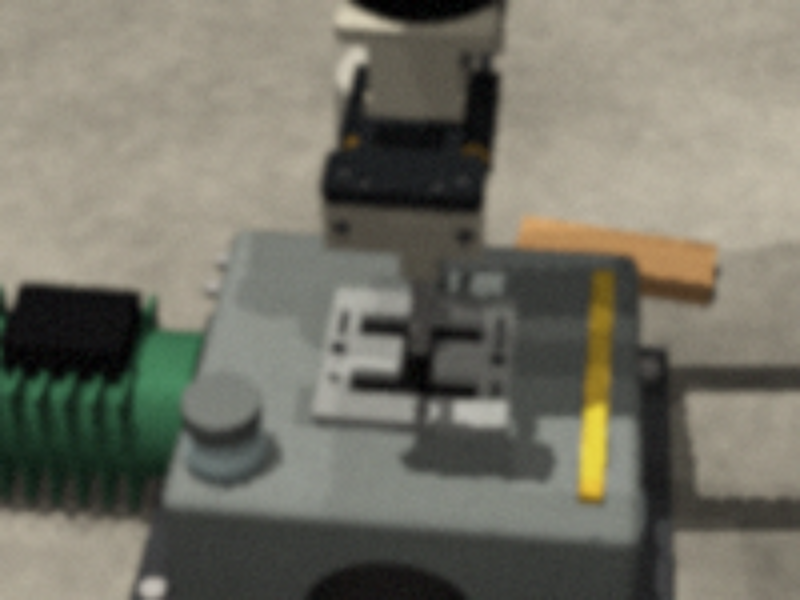

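View pics/t6.png

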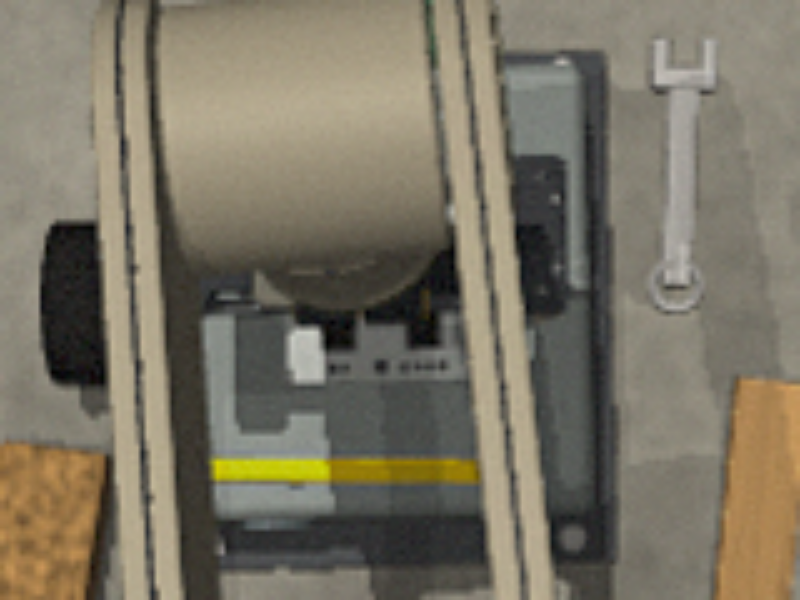

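>>> {"op": "arm_command", "data": {"motion": [{"slide":[0.006,0,0],"turn":[0,0,0]},{"slide":[0.005,0,0],"turn":[0,0,0]},{"slide":[0.005,0,0],"turn":[0,0,0]},{"slide":[0.004,0,0],"turn":[0,0,0]},{"slide":[0.004,0,0],"turn":[0,0,0]}]}}

```text
t: 7.57
tool_pos: [0.5214, 0.1092, 0.3527]
orientation: [2.26, -2.182, -0.0]
force: [0.8, 1.5, -0.9]
opening: 0.0006
```

>>> {"op": "arm_command", "data": {"motion": [{"slide":[0.003,0,0],"turn":[0,0,0]},{"slide":[0.002,0,0],"turn":[0,0,0]},{"slide":[0.002,0,0],"turn":[0,0,0]},{"slide":[0.002,0,0],"turn":[0,0,0]},{"slide":[0.002,0,0],"turn":[0,0,0]}]}}

```text
t: 7.98
tool_pos: [0.5215, 0.1048, 0.3527]
orientation: [2.26, -2.182, -0.0]
force: [-0.1, 1.2, -1.5]
opening: 0.0006
```

```bash
python3 -c "
from h import *
st((0,-.016),.168)
s=robot.read_camera('side')
cv2.imwrite('pics/s7.png',cv2.resize(s['pixels'][150:300,230:430],None,fx=4,fy=4))"
```

```text
t 7.9833 tcp [0.5215 0.1048 0.3527] gear [ 0.0001 -0.0122] tipz 0.1667 F [-0.1  1.2 -1.5] op 0.001
turn err/.5 [ 0.  0. -0.]
slide [ 0.01   0.    -0.003]
```

View pics/s7.png

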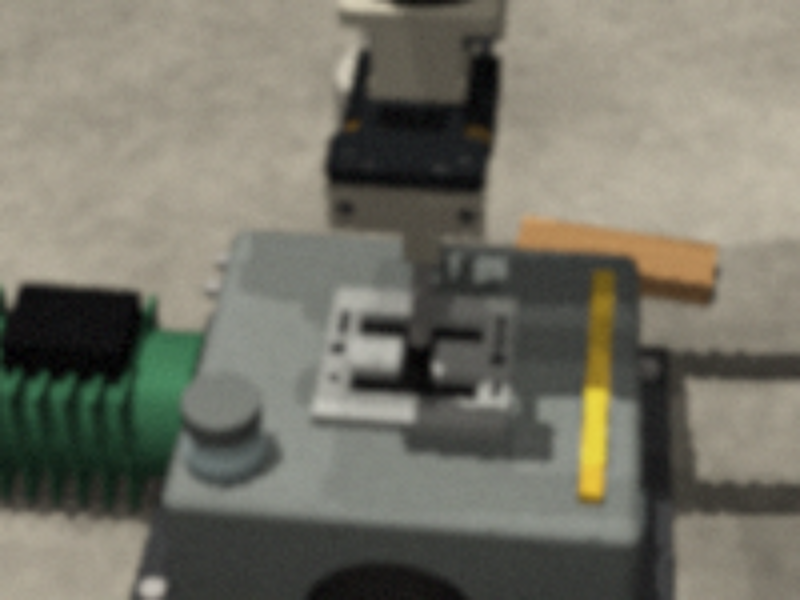

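>>> {"op": "arm_command", "data": {"motion": [{"slide":[0.003,0,0],"turn":[0,0,0]},{"slide":[0.002,0,0],"turn":[0,0,0]},{"slide":[0.002,0,0],"turn":[0,0,0]},{"slide":[0.002,0,0],"turn":[0,0,0]},{"slide":[0.001,0,0],"turn":[0,0,0]}]}}

```text
t: 8.45
tool_pos: [0.5216, 0.1011, 0.3525]
orientation: [-2.26, 2.182, 0.001]
force: [0.3, 5.2, -2.1]
opening: 0.0005
```

```bash
python3 -c "
from h import *
st((0,-.016),.168)"
```

```text
t 8.45 tcp [0.5216 0.1011 0.3525] gear [ 0.     -0.0159] tipz 0.1665 F [ 0.3  5.2 -2.1] op 0.001
turn err/.5 [ 0.001  0.002 -0.   ]
slide [ 0.     0.    -0.004]
```

>>> {"op": "arm_command", "data": {"motion": [{"slide":[-0.02,0,0],"turn":[0,0,0]},{"slide":[-0.03,0,0],"turn":[0,0,0]},{"slide":[0,0.05,0],"turn":[0,0,0]},{"slide":[0,0.05,0],"turn":[0,0,0]},{"slide":[0,0.05,0],"turn":[0,0,0]}]}}

```text
t: 8.87
tool_pos: [0.4604, 0.1196, 0.3527]
orientation: [2.26, -2.182, 0.001]
force: [-0.9, -0.3, 0.2]
opening: 0.0005
```

>>> {"op": "arm_command", "data": {"motion": [{"slide":[0.03,0,0],"turn":[0,0,0]},{"slide":[0.04,0,0],"turn":[0,0,0]},{"slide":[0.04,0,0],"turn":[0,0,0]},{"slide":[0.02,0,0],"turn":[0,0,0]},{"slide":[0,0,0],"turn":[0,0,0]}]}}

```text
t: 9.28
tool_pos: [0.463, 0.0662, 0.3531]
orientation: [2.258, -2.184, 0.001]
force: [-0.3, -0.2, -0.5]
opening: 0.0007
```

```bash
python3 -c "
from h import *
st((-.0275,-.048),.168)
s=robot.read_camera('side')
cv2.imwrite('pics/s8.png',cv2.resize(s['pixels'][150:300,230:430],None,fx=4,fy=4))
t=robot.read_camera('top')
cv2.imwrite('pics/t8.png',cv2.resize(t['pixels'][155:275,210:370],None,fx=5,fy=5))
"
```

```text
t 9.2833 tcp [0.463  0.0662 0.3531] gear [-0.0598 -0.0487] tipz 0.1671 F [-0.3 -0.2 -0.5] op 0.001
turn err/.5 [-0.001 -0.001 -0.003]
slide [-0.002 -0.081 -0.002]
```

View pics/s8.png

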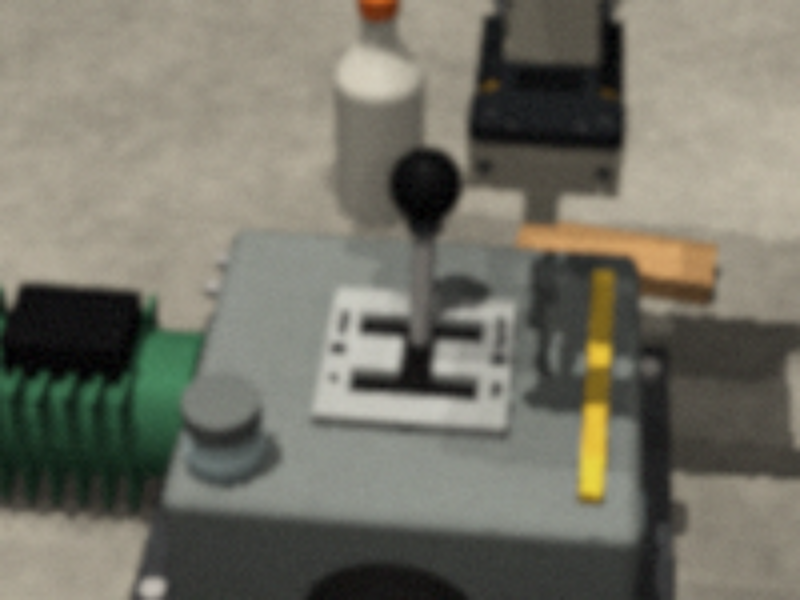

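View pics/t8.png

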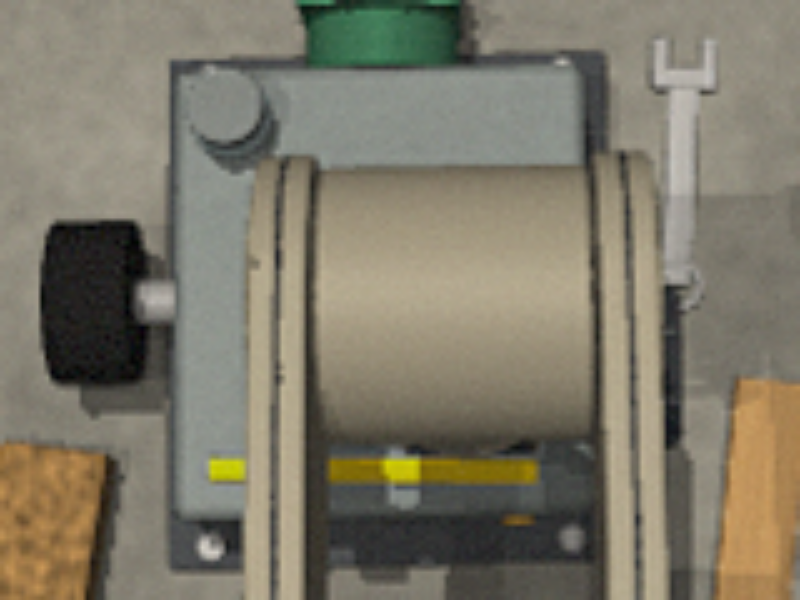

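```bash
python3 -c "
from h import *
from scipy.optimize import least_squares
s=robot.read_camera('side')
cv2.imwrite('pics/s9raw.png',s['pixels'])
def fit(im,u,v,amin,amax):
    g=cv2.GaussianBlur(cv2.cvtColor(im,cv2.COLOR_BGR2GRAY),(0,0),.7).astype(np.float32)
    P=[]
    for a in np.radians(np.arange(amin,amax,6)):
        r=np.arange(4,14,.1);xs=(u+r*np.cos(a)).astype(np.float32);ys=(v+r*np.sin(a)).astype(np.float32)
        pr=cv2.remap(g,xs[None],ys[None],cv2.INTER_LINEAR)[0];i=np.argmax(np.gradient(pr));P.append((xs[i],ys[i]))
    P=np.array(P);f=least_squares(lambda q:np.hypot(P[:,0]-q[0],P[:,1]-q[1])-q[2],[u,v,9],loss='soft_l1',f_scale=.3)
    return f.x,np.abs(f.fun).mean()
i0=cv2.imread('pics/side0.png')
print(fit(i0,318.3,224.8,-220,40));print(fit(s['pixels'],336.2,196.5,-220,40))
t0=cv2.imread('pics/top0.png');print('top',fit(t0,265,197.2,60,330))
for st_,a in((.171,-.304),(0,.2),(0,.25),(0,.304),(0,.31)):
    print(st_,a,proj(s,knob(st_,a)))
"
```

```text
(array([317.97723049, 224.96582309,   9.51472858]), np.float64(0.30543417001161166))
(array([335.98181457, 195.56551972,   8.86554812]), np.float64(0.26469058423148567))
top (array([264.9563736 , 197.20629701,   7.90668631]), np.float64(0.20680843139079938))
0.171 -0.304 [[318.24727364 225.28326726]]
0 0.2 [[335.95543984 198.76032084]]
0 0.25 [[336.29620146 197.14148078]]
0 0.304 [[336.651098   195.61662445]]
0 0.31 [[336.68965238 195.46150038]]
```

>>> {"op": "arm_command", "data": {"motion": [{"slide":[0,-0.015,0],"turn":[0,0,0]},{"slide":[0,-0.015,0],"turn":[0,0,0]},{"slide":[0,-0.015,0],"turn":[0,0,0]},{"slide":[0,-0.015,0],"turn":[0,0,0]},{"slide":[0,-0.012,0],"turn":[0,0,0]}]}}

```text
t: 9.85
tool_pos: [0.4925, 0.068, 0.3527]
orientation: [-2.26, 2.182, 0.0]
force: [-1.2, -0.0, 0.5]
opening: 0.0002
```

>>> {"op": "arm_command", "data": {"motion": [{"slide":[0,-0.012,0],"turn":[0,0,0]},{"slide":[0,-0.012,0],"turn":[0,0,0]},{"slide":[0,-0.012,0],"turn":[0,0,0]},{"slide":[0,-0.012,0],"turn":[0,0,0]},{"slide":[0,-0.012,0],"turn":[0,0,0]}]}}

```text
t: 10.27
tool_pos: [0.516, 0.0686, 0.3527]
orientation: [2.26, -2.183, -0.0]
force: [-1.1, -0.3, 0.8]
opening: 0.0002
```

```bash
python3 -c "
from h import *
st((.0243,-.048),.168)
s=robot.read_camera('side')
cv2.imwrite('pics/s10.png',cv2.resize(s['pixels'][150:300,230:430],None,fx=4,fy=4))"
```

```text
t 10.2667 tcp [0.516  0.0686 0.3527] gear [-0.0067 -0.0482] tipz 0.1667 F [-1.1 -0.3  0.8] op 0.0
turn err/.5 [ 0.     0.    -0.001]
slide [-0.    -0.077 -0.003]
```

View pics/s10.png

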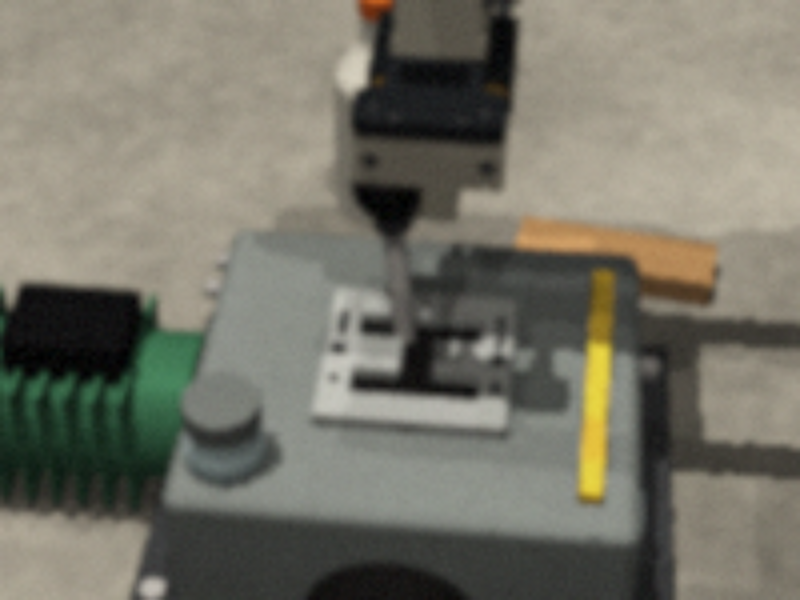

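The lever is entering the third slot: it now leans forward, with the knob at about (388,205) in the crop. I'll keep pushing.

>>> {"op": "arm_command", "data": {"motion": [{"slide":[0,-0.012,0],"turn":[0,0,0]},{"slide":[0,-0.012,0],"turn":[0,0,0]},{"slide":[0,-0.012,0],"turn":[0,0,0]},{"slide":[0,-0.011,0],"turn":[0,0,0]},{"slide":[0,-0.01,0],"turn":[0,0,0]}]}}

```text
t: 10.73
tool_pos: [0.5388, 0.0695, 0.3525]
orientation: [2.26, -2.182, -0.001]
force: [-1.1, 0.8, -0.6]
opening: 0.0005
```

>>> {"op": "arm_command", "data": {"motion": [{"slide":[0,-0.006,0],"turn":[0,0,0]},{"slide":[0,-0.004,0],"turn":[0,0,0]},{"slide":[0,-0.003,0],"turn":[0,0,0]},{"slide":[0,-0.002,0],"turn":[0,0,0]},{"slide":[0,-0.002,0],"turn":[0,0,0]}]}}

```text
t: 11.15
tool_pos: [0.5452, 0.0697, 0.3527]
orientation: [2.26, -2.182, -0.0]
force: [-0.4, 0.0, -0.8]
opening: 0.0005
```

```bash
python3 -c "
from h import *
st((.0243,-.048),.168)
s=robot.read_camera('side')
print((proj(s,knob(.33,.304))-[230,150])*4,(proj(s,knob(.29,.304))-[230,150])*4)
cv2.imwrite('pics/s11.png',cv2.resize(s['pixels'][150:300,230:430],None,fx=4,fy=4))"
```

```text
t 11.15 tcp [0.5452 0.0697 0.3527] gear [ 0.0225 -0.0481] tipz 0.1667 F [-0.4  0.  -0.8] op 0.001
turn err/.5 [ 0.  0. -0.]
slide [-0.    -0.004 -0.003]
[[329.23958938 191.36371743]] [[340.62355488 188.6821373 ]]
```

View pics/s11.png

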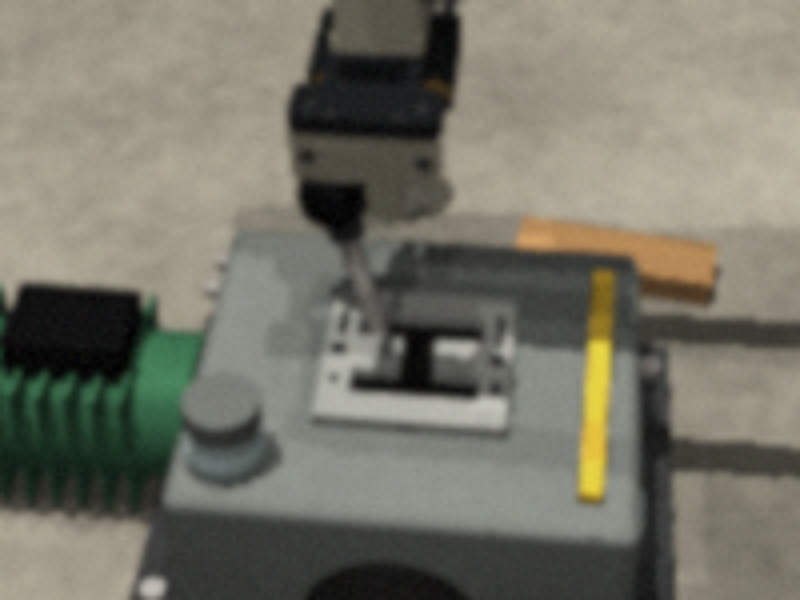

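>>> {"op": "arm_command", "data": {"motion": [{"slide":[0,-0.002,0],"turn":[0,0,0]},{"slide":[0,-0.002,0],"turn":[0,0,0]},{"slide":[0,-0.001,0],"turn":[0,0,0]},{"slide":[0,-0.001,0],"turn":[0,0,0]},{"slide":[0,0,0],"turn":[0,0,0]}]}}

```text
t: 11.62
tool_pos: [0.5476, 0.0698, 0.3527]
orientation: [2.26, -2.182, -0.0]
force: [-1.1, 0.1, 0.2]
opening: 0.0007
```

>>> {"op": "arm_command", "data": {"motion": [{"slide":[0,-0.002,0],"turn":[0,0,0]},{"slide":[0,-0.002,0],"turn":[0,0,0]},{"slide":[0,-0.001,0],"turn":[0,0,0]},{"slide":[0,-0.001,0],"turn":[0,0,0]},{"slide":[0,0,0],"turn":[0,0,0]}]}}

```text
t: 12.03
tool_pos: [0.5497, 0.0699, 0.3524]
orientation: [2.259, -2.182, -0.002]
force: [-5.3, -0.6, -1.2]
opening: 0.0006
```

>>> {"op": "arm_command", "data": {"motion": [{"slide":[0,0,0],"turn":[0,0,0]},{"slide":[0,0,0],"turn":[0,0,0]},{"slide":[0,0.02,0],"turn":[0,0,0]},{"slide":[0,0.05,0],"turn":[0,0,0]},{"slide":[0,0.08,0],"turn":[0,0,0]}]}}

```text
t: 12.45
tool_pos: [0.4907, 0.0676, 0.3534]
orientation: [-2.258, 2.181, -0.004]
force: [-0.2, 0.1, 0.9]
opening: 0.0005
```

>>> {"op": "arm_command", "data": {"motion": [{"slide":[0,0.08,-0.02],"turn":[0,0,0]},{"slide":[0,0.06,-0.06],"turn":[0,0,0]},{"slide":[0,0,-0.08],"turn":[0,0,0]},{"slide":[0,0,0],"turn":[0,0,0]},{"slide":[0,0,0],"turn":[0,0,0]}]}}

```text
t: 12.87
tool_pos: [0.4344, 0.0658, 0.4199]
orientation: [-2.256, 2.179, -0.008]
force: [0.5, 0.2, 0.2]
opening: 0.0004
```

```bash
python3 -c "
from h import *
st()
s=robot.read_camera('side');t=robot.read_camera('top')
print([(proj(s,knob(a,.304))-[230,150])*4 for a in(.33,.29,.25)])
cv2.imwrite('pics/s12.png',cv2.resize(s['pixels'][150:300,230:430],None,fx=4,fy=4))
cv2.imwrite('pics/t12.png',t['pixels'])"
```

```text
t 12.8667 tcp [0.4344 0.0658 0.4199] gear [-0.0883 -0.0481] tipz 0.2339 F [0.5 0.2 0.2] op 0.0
turn err/.5 [-0.015 -0.    -0.   ]
[array([[329.23958938, 191.36371743]]), array([[340.62355488, 188.6821373 ]]), array([[352.16821315, 186.43266492]])]
```

View pics/s12.png

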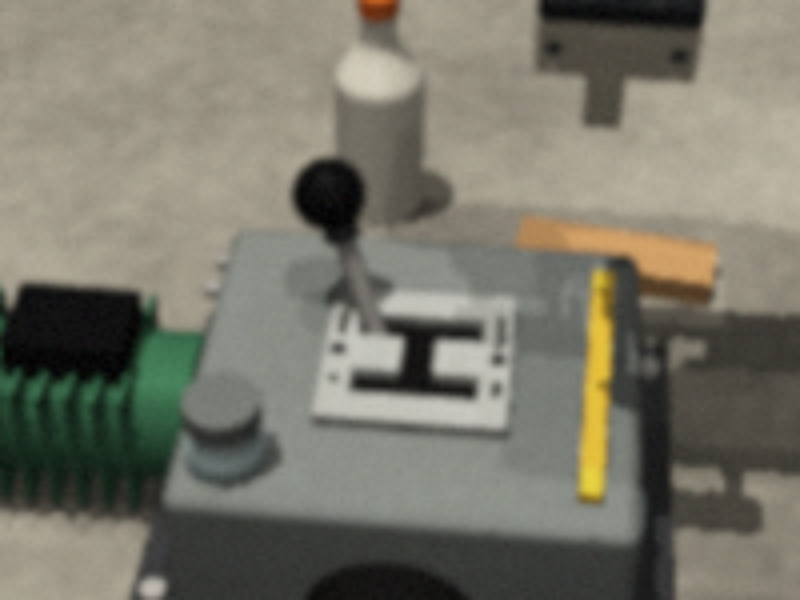

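View pics/t12.png

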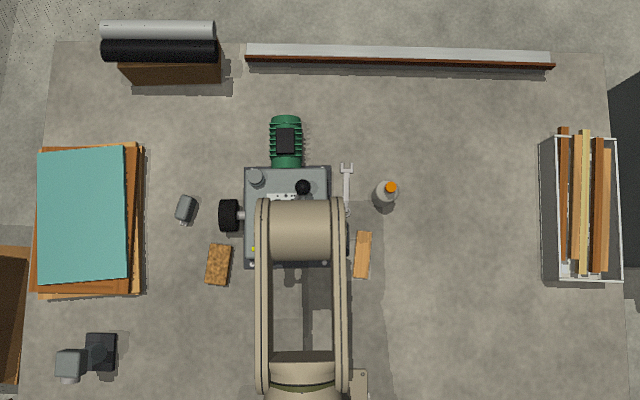

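The side view shows the knob at (329,193) in the crop, and I predicted (329,191) for fully home. The bystanders haven't moved and the robot is clear, so I'm handing in.

```bash
python3 -c "
from plant import robot
print(robot.close_job())"
```

```text
the job is handed in; nothing more can be done
None
```

The lever is fully home in the third slot, and the job was handed in at about 13 s of the 51 s allowed. Handing in gives no verdict, so this rests on my own checks.

**Moves:** With the fingers closed, I pushed the lever back to the crossing, then across to the right-hand column until it met the stop. I then pushed it forward until it met its end stop. The readings at the ends of the moves were 5.2 N at the sideways stop, 5.3 N at the forward stop, and otherwise no more than about 4.5 N. I never gripped the lever.

**Last checks:**
- **Lever:** With the fingers withdrawn, the side camera put the knob within about half a pixel of where it should sit at stick 0.33 and across 0.304. A circle fit made in the crossing, before the final push, gave across about 0.30.
- **Bystanders:** In the final pictures the screw jar, offcut, tape, sander and glue look unmoved. The pencil and wrench do too, though the arm hid part of them from above.
- **Robot:** It is withdrawn and touching nothing.

None of these checks failed or disagreed. However, the knob was hidden from both cameras while I pushed it across, so for that part I went by force until I had backed off and could see it.

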